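# Take the ball knob out of the curved track

### The arm

A 7-joint arm with a two-finger parallel gripper is mounted at the origin on a cart in front of the work surface, level with it; the furniture and walls round the work are solid. World frame = base frame: x ahead of the robot, y to its left, z up, the work surface at z = 0. Lengths are in m, angles in rad, forces in N, time in s.
With the tool pointing down it reaches from about 0.4 to 0.85 m from the base axis. Payload 10.4 kg.
Tool frame: the origin (TCP) lies midway between the tips of the shut fingers; the grasp point (between the pads) lies 19 mm behind it; z points along the fingers, y is the direction in which the jaws open and shut (so a half turn about z gives the same grasp; the last joint's range is limited). The gripper opens to 87 mm and grips with 3 to 60 N. Pads are 19 mm wide; open, the fingers measure 117 mm over their backs; the gripper's body (75 mm by 190 mm) begins 51 mm behind the grasp point.
Start: joints at [-1.151, 0.332, -0.065, 1.46, 0.022, 1.35, -0.088], TCP at [0.268, 0.565, 0.223] pointing down, gripper open.
Joint ranges: [-2.6, 2.6], [-0.5, 2.12], [-1.47, 1.34], [0.16, 2.42], [-1.27, 4.41], [0.06, 2.06], [-2.6, 2.6]. Speed limits (rad/s): [2.22, 2.22, 2.79, 2.79, 3.14, 3.14, 3.14].

### API

Orientations are given as a unit quaternion [x, y, z, w].
In Python, from bench import r gives the robot as it stands.
- The arm moves only by the tool step_arm, never from a script. Its argument "increments" is a list of rows, each a list of 2 entries, a list of its own where there are three numbers: the shift along the tool's x, y, z in m, then the turn, a rotation vector about the tool's x, y, z in rad. A call has 1 to 5 rows; each row is the pose to reach, as a shift and turn from the pose measured when the call began, along the tool's axes at that moment; what a row does not reach only later rows make up. A row lasts 1/10 s, in which the tool goes at most 50 mm and 8.59 degrees, less where a joint would pass 70% of its speed; a pose out of reach is approached as far as the arm can. A call with a gripper value outside its range is refused whole. "hand" is the closure, from -1 (fully open) to 1 (shut), so that 0 is half open, set as the call begins (left out, the last holds). The fingers move at their own pace and stop on an object; "grip_force" is the grip in N (left out, the last holds). Time passes only in rows, so rows that repeat a pose let the fingers close. It gives the time, the measured TCP pose, the force and the opening at its end, in the units of the state.
- r.read_state(): the state, without advancing time (a new reading comes with each control period).
- r.camera(name): name is "scene" or "top" or "wrist"; returns a dict with "pixels" (420x560x3 uint8, blue, green, red), "camera_matrix" (3x3 intrinsics, pixels), "k1" (the pictures are not rectified: a ray, as slopes to the right and down, at radius r is drawn at 1 + k1 r^2 times it, then the intrinsics apply), "extrinsics" (4x4, takes a point from camera to world coordinates). Camera axes: x right, y up, looking along -z (the intrinsics and any distortion apply to the point x, -y, -z); pixel columns grow to the right and rows downward; lengths in m; the calibration is good to about 2 mm. A picture is of the moment at which its call begins. There is no depth.
- r.close_job(): hands the job in, once; it reports no verdict.
The state is a dict: "time": time; "joint_positions": joint angles; "joint_vel": joint speeds; "joint_torque": joint torques, N m; "ee_pos": TCP position; "eef_rot": TCP orientation; "ft_force": force on the tool from outside, world axes, zero at the start; "torque": the same for the moment, N m; "width": finger opening in m.
Only numpy, scipy, OpenCV 4.12 (cv2) and the standard library are available. Lean on these libraries where they do the work, as an engineer would, in place of code of your own. Each camera call takes 0.05 s, during which the arm holds its last target.

### The job

Two clamping knobs are captive in the curved slotted track on the plywood board. Slide the ball-headed knob along the slot to the wide opening in the middle of the track, lift it out there and stand it upright in the open wooden tray; leave the flat-topped knob where it is in the track.

Things in the scene. Friction and masses are not known exactly. Their poses are not given: they have to be found in the camera images.
- ball_knob_center (a point): Centre of the black ball (32 mm across) on the loose ball-headed knob, 62 mm tall, 120 g. Below it a 12 mm steel stem ends in a flat round steel foot, 30 mm across, 7 mm thick, underside 46 mm below the ball's centre; it stands by itself. z: knob's axis, up. The foot slides freely under the track's lips; it starts 67 to 101 mm along the arc from the opening, on either side.
- flat_knob_center (a point): Centre of the flat black disc head (38 mm across, 13 mm thick) of the other knob, 46 mm tall, with the same stem and foot (underside 39.5 mm below this point). It stands in the same track on the other side of the opening and stays there.
- track_exit (a point): Centre of the wide opening, on the floor of the fixed aluminium track (10 mm above the bench). x points away from the arc's centre, y along the track here, z up. The slot's centre line is a level arc of radius 140 mm about the point 140 mm along -x from here. In the opening the lips are cut away for 26 mm along the arc to either side; a foot lifts out only within about 10 mm of this point.
- track: The track on its plywood board (115 x 280 x 10 mm), fixed to the bench; origin on the bench under the opening, axes as at the opening. The track reaches 0.88 rad of arc to either side. Its walls stand 34 mm apart (2 mm play each side of a foot); the lips leave a slot 18 mm wide for the stem, and their top is 15 mm above the track's floor (25 mm above the bench).
- tray_in (a point): Centre of the inner floor (5 mm above the bench) of the fixed, square open wooden tray: 110 x 110 mm inside, walls 5 mm thick along this frame's x and y, rim 19 mm above this floor.
Not all that is in view belongs to the job. Leave any green or red look-alike of the part that bears ball_knob_center alone.

How it is judged:
On the way, in this order (a step that is already met when the one before it is completed fails the run):
1. the ball-headed knob, its foot still in the track, is at the opening (within 18 mm) (horizontal distance between ball_knob_center and track_exit below 0.018 m and z of ball_knob_center in the frame of track_exit below 0.06 m).
2. it is lifted out of the track (z of ball_knob_center in the frame of track_exit above 0.075 m).
At the end, for the whole second after the job is handed in: The ball-headed knob stands upright (within 0.2 rad) on its foot on the tray's floor, inside its walls (ball centre within 60 mm of the floor's centre, seen from above, and less than 54 mm above it); the flat-topped knob is within 20 mm of where it started (horizontal distance between ball_knob_center and tray_in below 0.06 m and z of ball_knob_center in the frame of tray_in below 0.054 m and angle between ball_knob_center's own z axis and vertical below 0.2 rad and distance of flat_knob_center from where it was at the start of the episode below 0.02 m); the robot touches nothing.
It also fails if it takes over 45 s, if anything falls off the work surface, if the arm or the gripper's body presses on something with over 40 N, if the wrist force passes 120 N, or if a joint passes its speed limit or range.

## Working session

There is one attempt and no reset: what is moved stays moved. The work goes in short steps, Python scripts to look and compute and a tool call to move; the robot and the scene stay as the last step left them, time stands still between calls to the robot, and variables do not carry over. Pictures are saved under pics/ and viewed, and the job is handed in when it is done.

Besides the shell and the picture viewer there is one more tool, called after "Call:" as a command line: name --argument value ..., lists and objects as JSON in quotes. step_arm: Moves the arm, as the interface text tells. Its arguments: {"type":"object","properties":{"increments":{"type":"array"},"hand":{"type":"number"},"grip_force":{"type":"number"}},"required":["increments"]}

```bash
mkdir -p pics; ls; python3 - <<'E'
from bench import r
import cv2, numpy as np
s=r.read_state(); print(s['time'],s['ee_pos'],s['eef_rot'],s['width'],s['ft_force'])
for n in ['scene','top','wrist']:
    c=r.camera(n); cv2.imwrite(f'pics/{n}0.png',c['pixels']); np.savez(f'pics/{n}0.npz',**{k:np.array(v) for k,v in c.items()})
    print(n,np.round(c['camera_matrix'],1).tolist(),c['k1'],np.round(c['extrinsics'],3).tolist())
E
```

```text
pics
0.0 [0.26761481 0.56437553 0.22175738] [ 2.19568818e-01  9.75596757e-01 -6.96772721e-04 -1.29165271e-04] 0.08682032144899025 [-0.57461816 -0.45079137  0.10548467]
scene [[398.6, 0.0, 283.6], [0.0, 398.6, 205.4], [0.0, 0.0, 1.0]] -0.0147417765810522 [[0.612, 0.538, -0.58, 0.073], [-0.791, 0.42, -0.445, -0.254], [0.004, 0.731, 0.683, 0.639], [0.0, 0.0, 0.0, 1.0]]
top [[492.6, 0.0, 279.2], [0.0, 492.6, 212.5], [0.0, 0.0, 1.0]] -0.024682357411627717 [[-0.001, 0.984, -0.178, 0.405], [-1.0, -0.006, -0.029, 0.119], [-0.029, 0.178, 0.984, 0.892], [0.0, 0.0, 0.0, 1.0]]
wrist [[313.0, 0.0, 278.4], [0.0, 313.0, 207.6], [0.0, 0.0, 1.0]] 0.021131698440109852 [[0.428, -0.864, -0.265, 0.195], [0.904, 0.409, 0.127, 0.6], [-0.002, -0.294, 0.956, 0.384], [0.0, 0.0, 0.0, 1.0]]
```

View pics/scene0.png

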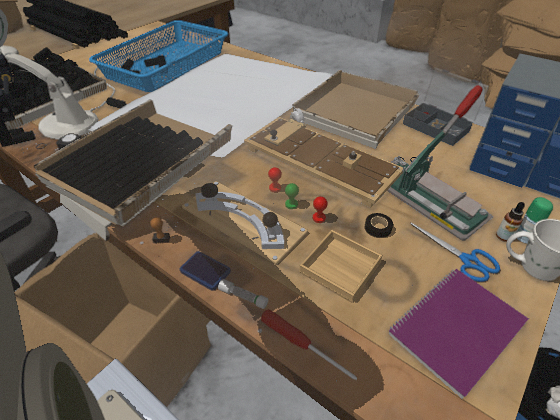

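View pics/top0.png

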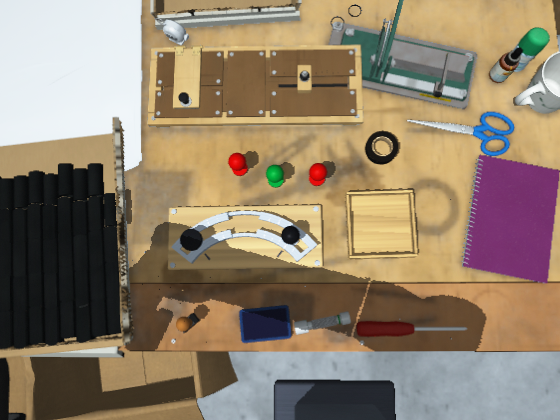

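View pics/wrist0.png

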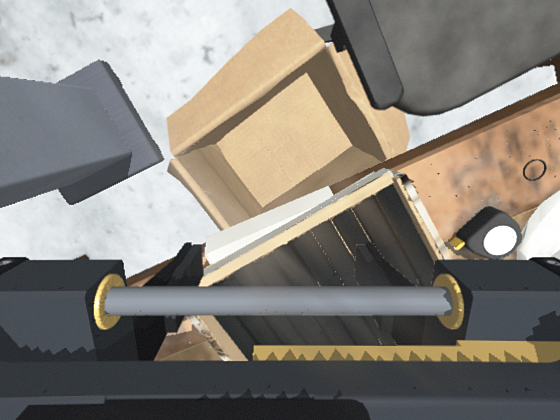

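The top view shows the track with one dark knob at about (191,239) and another at (290,235), and the tray at about (382,223). I'll zoom in to tell which knob is which.

```bash
python3 - <<'E'
import cv2,numpy as np
a=cv2.imread('pics/top0.png')[190:285,155:430]; b=cv2.imread('pics/scene0.png')[165:305,180:390]
a=cv2.resize(a,None,fx=2.9,fy=2.9,interpolation=cv2.INTER_CUBIC); b=cv2.resize(b,None,fx=3.8,fy=3.8,interpolation=cv2.INTER_CUBIC)
a=np.clip(a*1.6,0,255).astype(np.uint8);b=np.clip(b*1.6,0,255).astype(np.uint8)
cv2.imwrite('pics/top0z.png',a); cv2.imwrite('pics/scene0z.png',b)
E
```

```text
(no output)
```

View pics/top0z.png

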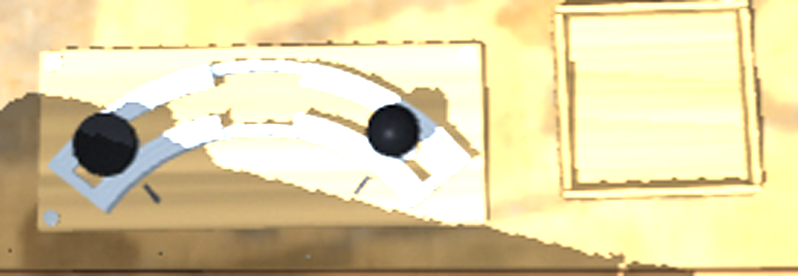

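View pics/scene0z.png

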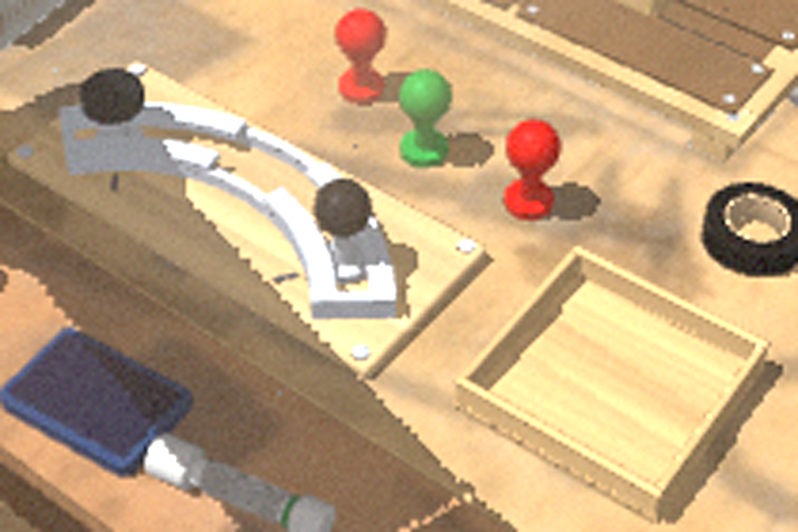

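Zoomed in, the right knob (290,235) is a shaded ball and the left one (191,239) a flat disc. So the ball sits on the -y side of the opening. Next I'll measure both.

```bash
cat > h.py <<'E'
import numpy as np,cv2
def load(n): 
    d=np.load(n); return {k:d[k] for k in d.files}
def ray(c,uv):
    K=c['camera_matrix'];k=float(c['k1']); uv=np.atleast_2d(uv).astype(float)
    p=cv2.undistortPoints(uv.reshape(-1,1,2),K,np.array([k,0,0,0,0.])).reshape(-1,2)
    E=c['extrinsics']; d=np.c_[p[:,0],-p[:,1],-np.ones(len(p))]@E[:3,:3].T
    return E[:3,3],d
def onz(c,uv,z):
    o,d=ray(c,uv); return o+d*((z-o[2])/d[:,2])[:,None]
def tri(c1,u1,c2,u2):
    o1,d1=ray(c1,u1);o2,d2=ray(c2,u2);d1,d2=d1[0],d2[0]
    A=np.c_[d1,-d2]; t=np.linalg.lstsq(A,o2-o1,rcond=None)[0]
    p,q=o1+t[0]*d1,o2+t[1]*d2
    return (p+q)/2,np.linalg.norm(p-q)
def proj(c,P):
    E=c['extrinsics']; q=(np.atleast_2d(P)-E[:3,3])@E[:3,:3]
    s=np.c_[q[:,0],-q[:,1]]/(-q[:,2:3]); s=s*(1+float(c['k1'])*(s**2).sum(1,keepdims=True))
    K=c['camera_matrix']; return s*[K[0,0],K[1,1]]+[K[0,2],K[1,2]]
def dark(c,box,th=62):
    x0,y0,x1,y1=box; g=c['pixels'][y0:y1,x0:x1].max(2)
    m=(g<th).astype(np.uint8); m=cv2.morphologyEx(m,cv2.MORPH_OPEN,np.ones((3,3)))
    n,l,s,ce=cv2.connectedComponentsWithStats(m); i=1+np.argmax(s[1:,4])
    cn=max(cv2.findContours((l==i).astype(np.uint8),cv2.RETR_EXTERNAL,cv2.CHAIN_APPROX_NONE)[0],key=len)
    (x,y),rr=cv2.minEnclosingCircle(cn)
    return (x+x0,y+y0),rr,s[i,4],ce[i]+[x0,y0]
E
python3 - <<'E'
from h import *
t=load('pics/top0.npz');s=load('pics/scene0.npz')
for th in (50,62,75):
  a=dark(t,(275,220,306,252),th);b=dark(s,(257,208,286,232),th)
  f=dark(t,(172,222,208,256),th);g=dark(s,(196,178,222,202),th)
  print(th,a,b,f,g)
  print(tri(t,a[0],s,b[0]),tri(t,f[0],s,g[0]))
# metal outline: bright/low-sat pixels
im=t['pixels'];hsv=cv2.cvtColor(im,cv2.COLOR_BGR2HSV)
m=((hsv[...,1]<60)&(hsv[...,2]>90)).astype(np.uint8);m[:200]=0;m[268:]=0;m[:,:172]=0;m[:,322:]=0
z=cv2.resize(np.hstack([im[195:275,160:335],cv2.cvtColor(m*255,cv2.COLOR_GRAY2BGR)[195:275,160:335]]).reshape(80,-1,3),None,fx=2.2,fy=2.2)
a=cv2.resize(im[200:275,165:330],None,fx=4.8,fy=4.8,interpolation=cv2.INTER_CUBIC);
b=cv2.resize(m[200:275,165:330]*255,None,fx=3,fy=3);cv2.imwrite('pics/m.png',b);cv2.imwrite('pics/tz.png',a)
E
```

```text
Traceback (most recent call last):
  File "h.py", line 23, in dark
    n,l,s,ce=cv2.connectedComponentsWithStats(m); i=1+np.argmax(s[1:,4])
                                                      ~~~~~~~~~^^^^^^^^^
ValueError: attempt to get argmax of an empty sequence
```

```bash
python3 - <<'E'
from h import *
t=load('pics/top0.npz');s=load('pics/scene0.npz')
print(s['pixels'][210:234:2,258:286:2].max(2)); print(t['pixels'][222:250:2,276:306:2].max(2))
E
```

```text
[[153 146 172 174 173 171 180 121 117 122 123 124 129 132]
 [165 171 132 178 177  80  59  74 157 129 128 129 129 132]
 [168 169 171 100  66  67  66  61  59 172 161 136 142 136]
 [164 164 176  72  72  75  67  67  59  49 186 183 151 147]
 [163 164 146  64  66  72  65  59  64  49 183 184 179 180]
 [178 168 117  61  62  60  63  62  61  58 173 186 187 181]
 [170 180 186  59  64  55  62  64  57  51 136 177 177 183]
 [177 171 186  69  58  62  54  58  55  81 183  89 174 175]
 [176 177 176 140 129  57  53  57  99  99 103  94 172 170]
 [164 179 174 186 101  99  96  94  94 100 100 102  92 177]
 [126 177 174 180 110 124  95  92  90  97  98  99  97  99]
 [136 173 177 180 181 116 100  90  94  99  99  99  96  95]]
[[243 250 243 243 241 243 244 239 118 117 117 116 117 117 117]
 [198 241 243 242 243 243 244 243 230 112 113 112 113 113 113]
 [220 220 198 235 244 228  56  15  38 115 126 111 112 112 112]
 [226 228 227 227  73  19  22  21  20  16  53 139 114 119 118]
 [230 231 231 147  22  25  25  25  21  20  17  79 140 115 122]
 [123 171 233  21  26  28  29  29  26  24  19  38 136 139 129]
 [129 125 110  23  27  32  37  37  27  24  21  16 115 136 139]
 [245 232 112  24  27  33  58  48  31  25  22  17 138 138 193]
 [242 243 247  28  27  31  33  32  26  24  21  22 126 243 247]
 [244 246 247 227  25  26  29  28  26  23  19  97 238 230 243]
 [244 243 244 243 177  31  25  24  23  28 171 184 242 241 231]
 [198 236 244 243 245 245 208 139  87 179 201 243 244 244 244]
 [246 241 207 244 249 244 243 243 244 158 141 141 246 247 247]
 [238 238 238 211 242 244 243 244 243 248 163 125 125 235 236]]
```

```bash
python3 - <<'E'
from h import *
t=load('pics/top0.npz');s=load('pics/scene0.npz')
for tt,ts in ((70,85),(85,88)):
  a=dark(t,(275,220,306,252),tt);b=dark(s,(257,206,286,232),ts)
  f=dark(t,(174,222,208,256),55);g=dark(s,(196,178,222,202),60)
  print(a,b,f,g)
  print(tri(t,a[0],s,b[0]),tri(t,f[0],s,g[0]))
  print('plane',onz(t,a[0],.056),onz(s,b[0],.056), onz(t,f[0],.056),onz(s,g[0],.0495))
im=t['pixels'];hsv=cv2.cvtColor(im,cv2.COLOR_BGR2HSV)
m=((hsv[...,1]<60)&(hsv[...,2]>60)).astype(np.uint8);m[:200]=0;m[268:]=0;m[:,:172]=0;m[:,322:]=0
a=cv2.resize(im[200:275,165:330],None,fx=4.8,fy=4.8,interpolation=cv2.INTER_CUBIC);
b=cv2.resize(m[200:275,165:330]*255,None,fx=3,fy=3);cv2.imwrite('pics/m.png',b);cv2.imwrite('pics/tz.png',a)
E
```

```text
((290.009708404541, 234.61165046691895), 9.11614990234375, np.int32(253), array([290.03557312, 234.48616601])) ((270.0, 219.39999961853027), 7.66560697555542, np.int32(181), array([269.83977901, 219.43093923])) ((190.9274196624756, 239.09677505493164), 11.126867294311523, np.int32(376), array([190.86702128, 239.37234043])) ((209.0, 189.5), 8.381627082824707, np.int32(195), array([209.02051282, 190.03076923]))
(array([0.51913411, 0.12458416, 0.05346871]), np.float64(0.0008784807026010253)) (array([0.51233031, 0.29681021, 0.04855184]), np.float64(0.00016168034273294457))
plane [[0.51847435 0.12487186 0.056     ]] [[0.5175477  0.12266864 0.056     ]] [[0.511447   0.29518524 0.056     ]] [[0.51156637 0.29598142 0.0495    ]]
((290.235294342041, 234.8823528289795), 9.302777290344238, np.int32(265), array([290.23018868, 234.57735849])) ((270.0, 219.39999961853027), 7.66560697555542, np.int32(182), array([269.8021978 , 219.44505495])) ((190.9274196624756, 239.09677505493164), 11.126867294311523, np.int32(376), array([190.86702128, 239.37234043])) ((209.0, 189.5), 8.381627082824707, np.int32(195), array([209.02051282, 190.03076923]))
(array([0.51859752, 0.12417194, 0.0541394 ]), np.float64(0.0009439355844897415)) (array([0.51233031, 0.29681021, 0.04855184]), np.float64(0.00016168034273294457))
plane [[0.51800587 0.12448824 0.056     ]] [[0.5175477  0.12266864 0.056     ]] [[0.511447   0.29518524 0.056     ]] [[0.51156637 0.29598142 0.0495    ]]
```

View pics/tz.png

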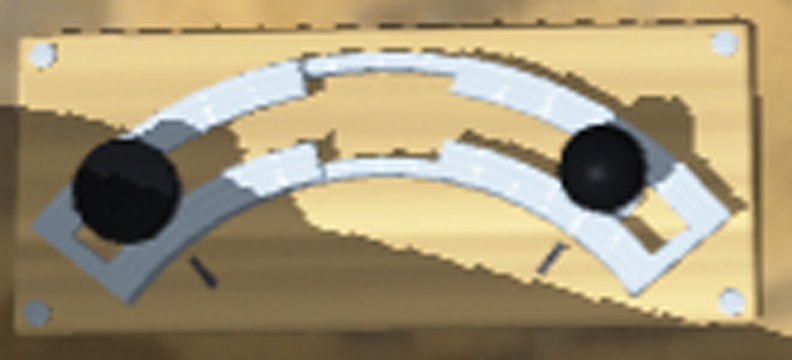

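View pics/m.png

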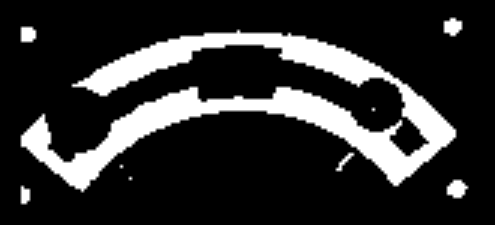

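```bash
python3 - <<'E'
from h import *
from scipy.optimize import least_squares
t=load('pics/top0.npz')
im=t['pixels'];hsv=cv2.cvtColor(im,cv2.COLOR_BGR2HSV)
m=((hsv[...,1]<60)&(hsv[...,2]>60))
O=[];I=[]
for u in range(192,307):
    c=np.flatnonzero(m[206:258,u])+206
    if len(c)<3: continue
    if 192<u<290: O.append((u,c.min()-.5))
    if 206<u<294: I.append((u,c.max()+.5))
O=onz(t,O,.025)[:,:2];I=onz(t,I,.025)[:,:2]
def f(p): return np.r_[np.hypot(*(O-p[:2]).T)-140e-3-p[2],np.hypot(*(I-p[:2]).T)-140e-3+p[2]]
r=least_squares(f,[.4,.21,.02],loss='soft_l1',f_scale=.001); print('centre,halfw',r.x,np.abs(r.fun).mean(),np.abs(r.fun).max())
C=r.x[:2]
Z=lambda x,y:((x+.5)/4.8-.5+165,(y+.5)/4.8-.5+200)
P=onz(t,[Z(304,93),Z(452,93),Z(318,145),Z(443,145)],.025)
d=P[:,:2]-C; print('cut angles',np.arctan2(d[:,1],d[:,0]),np.hypot(*d.T))
E_=onz(t,[Z(35,226),Z(730,214),Z(131,303),Z(634,295)],.025)
d=E_[:,:2]-C; a=np.arctan2(d[:,1],d[:,0]); print('ends',a,np.hypot(*d.T))
# screws / board edges
S=onz(t,[Z(42,55),Z(724,43),Z(36,312),Z(731,300)],.011)[:,:2]; print(S)
v=(S[0]-S[1]);w=S[2]-S[3];print('board yaw',np.arctan2(-v[0],v[1]),np.arctan2(-w[0],w[1]), S.mean(0))
for yaw in (a[:2].mean(),a[2:].mean()):
    print(yaw,'exit',C+.14*np.array([np.cos(yaw),np.sin(yaw)]))
for n,b in (('ball',[.5185,.1243]),('flat',[.512,.2963])):
    d=np.array(b)-C; print(n,np.arctan2(d[1],d[0]),np.hypot(*d))
# tray rim outer corners
g=cv2.resize(im[180:265,335:430],None,fx=7,fy=7,interpolation=cv2.INTER_CUBIC);cv2.imwrite('pics/tray.png',g)
E
```

```text
centre,halfw [0.40376257 0.20593266 0.02417981] 0.0008717835073882224 0.017036947448657403
cut angles [ 0.20165474 -0.16903876  0.18990276 -0.16997456] [0.15067704 0.14945156 0.13034684 0.12965212]
ends [ 0.92238628 -0.899053    0.92748755 -0.90856248] [0.1624968  0.16332131 0.11594621 0.11710966]
[[0.56899973 0.33875734]
 [0.57205548 0.07879384]
 [0.47110933 0.33735347]
 [0.47493543 0.07751032]]
board yaw 0.011753993411190775 0.014723575164343139 [0.521775   0.20810374]
0.011666640218287005 exit [0.54375304 0.20756596]
0.009462533800436268 exit [0.5437563 0.2072574]
ball -0.6183849864618324 0.14081395773024616
flat 0.6956616194451646 0.14100211855954306
```

View pics/tray.png

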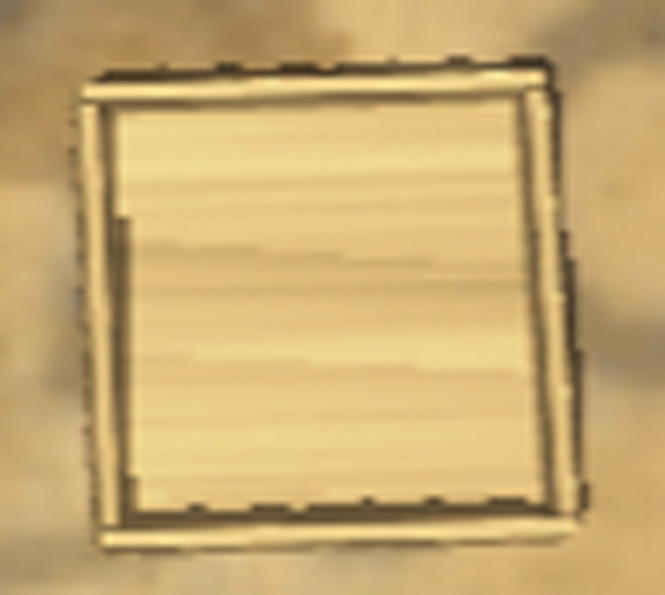

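The arc fit agrees with the other measurements: arc centre (0.404, 0.206), exit at about (0.5437, 0.2073), ball 88 mm along the arc on the -y side. The jaw axis already lies nearly along the track there, so no turn is needed. I'm moving over now.

```bash
cat > go.py <<'E'
# usage: go.py x y z [yawdelta]: remaining displacement in tool axes
import sys,numpy as np
from bench import r
from scipy.spatial.transform import Rotation as R
s=r.read_state();p=np.array(s['ee_pos']);M=R.from_quat(s['eef_rot'])
g=np.array([float(v) for v in sys.argv[1:4]])
up=M.apply([0,0,1])
Y=M.apply([0,1,0])
tilt=M.inv().apply(np.cross(up,[0,0,-1]))
print('t',round(s['time'],2),'p',p.round(4),'F',np.round(s['ft_force'],1),'w',round(s['width'],4),'jaw deg',round(np.degrees(np.arctan2(Y[1],Y[0])),1))
print('tool shift to goal',M.inv().apply(g-p).round(4),'tilt fix',tilt.round(4),'q',np.round(s['joint_positions'],2))
E
python3 go.py .5185 .1243 .15
python3 - <<'E'
from h import *
t=load('pics/top0.npz')
Z=lambda x,y:((x+.5)/7-.5+335,(y+.5)/7-.5+180)
P=onz(t,[Z(80,88),Z(550,78),Z(582,528),Z(100,546)],.024); print(P,P.mean(0))
E
```

```text
t 0.15 p [0.2676 0.5645 0.2219] F [-0.5  0.1  0.6] w 0.0871 jaw deg 64.6
tool shift to goal [-0.4152 -0.2902  0.0723] tilt fix [-0.0011  0.      0.    ] q [-1.15  0.33 -0.06  1.46  0.02  1.35 -0.09]
[[ 0.59931078  0.02408716  0.024     ]
 [ 0.6011235  -0.09618255  0.024     ]
 [ 0.48567394 -0.09856403  0.024     ]
 [ 0.48166439  0.02196797  0.024     ]] [ 0.54194315 -0.03717286  0.024     ]
```

Call:
step_arm --increments '[[[-0.03,-0.022,0],[0,0,0]],[[-0.065,-0.045,0],[0,0,0]],[[-0.1,-0.07,0],[0,0,0]],[[-0.135,-0.095,0],[0,0,0]],[[-0.17,-0.12,0],[0,0,0]]]' --hand -1

```text
time: 0.65
ee_pos: [0.3704, 0.3815, 0.2219]
eef_rot: [0.22, 0.976, -0.001, -0.0]
ft_force: [1.4, 0.3, -0.3]
width: 0.0871
```

Call:
step_arm --increments '[[[-0.035,-0.024,0],[0,0,0]],[[-0.07,-0.048,0],[0,0,0]],[[-0.105,-0.072,0],[0,0,0]],[[-0.14,-0.097,0],[0,0,0]],[[-0.175,-0.121,0],[0,0,0]]]'

```text
time: 1.15
ee_pos: [0.4772, 0.1954, 0.2221]
eef_rot: [0.22, 0.976, -0.001, -0.0]
ft_force: [0.7, 0.4, -0.8]
width: 0.087
```

```bash
python3 go.py .5185 .1243 .15
```

```text
t 1.15 p [0.4772 0.1954 0.2221] F [ 0.7  0.4 -0.8] w 0.087 jaw deg 64.6
tool shift to goal [-0.0678 -0.0464  0.0721] tilt fix [-0.0012 -0.0001 -0.    ] q [-0.68  0.09  0.22  1.76 -0.02  1.3   0.67]
```

Call:
step_arm --increments '[[[-0.025,-0.017,0.02],[0,0,0]],[[-0.05,-0.035,0.045],[0,0,0]],[[-0.068,-0.046,0.072],[0,0,0]],[[-0.068,-0.046,0.072],[0,0,0]],[[-0.068,-0.046,0.072],[0,0,0]]]'

```text
time: 1.65
ee_pos: [0.5185, 0.1247, 0.1499]
eef_rot: [0.22, 0.976, -0.001, -0.001]
ft_force: [-1.1, 0.5, 1.1]
width: 0.0873
```

```bash
python3 go.py .5185 .1243 .041; python3 - <<'E'
from h import *
from bench import r
for n in ['wrist','top']:
    c=r.camera(n); cv2.imwrite(f'pics/{n}1.png',c['pixels']); np.savez(f'pics/{n}1.npz',**{k:np.array(v) for k,v in c.items()})
    print(proj(c,[.5185,.1243,.056]))
E
```

```text
t 1.65 p [0.5185 0.1247 0.1499] F [-1.1  0.5  1.1] w 0.0873 jaw deg 64.6
tool shift to goal [-3.000e-04 -1.000e-04  1.089e-01] tilt fix [-0.002  -0.0011 -0.    ] q [-0.58  0.18  0.29  1.81 -0.06  1.16  0.85]
[[277.55399929 210.54112751]]
[[290.34407642 234.59524509]]
```

View pics/wrist1.png

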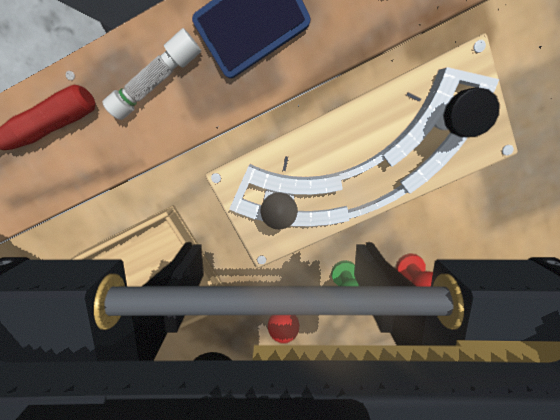

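View pics/top1.png

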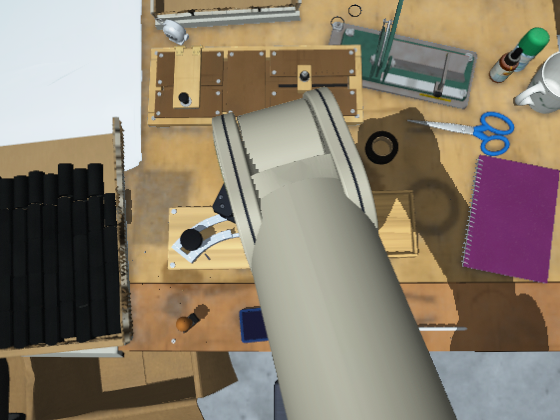

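The wrist view shows the ball at about (279,210), against a prediction of (277.6,210.5). They agree to about 1.5 mm, so I'm going down.

Call:
step_arm --increments '[[[0,0,0.03],[0,0,0]],[[0,0,0.06],[0,0,0]],[[0,0,0.09],[0,0,0]],[[0,0,0.111],[0,0,0]],[[0,0,0.111],[0,0,0]]]'

```text
time: 2.25
ee_pos: [0.5174, 0.127, 0.0386]
eef_rot: [0.218, 0.976, -0.001, -0.001]
ft_force: [-0.0, 0.2, 1.3]
width: 0.0869
```

Call:
step_arm --increments '[[[0,0,0],[0,0,0]],[[0,0,0],[0,0,0]],[[0,0,0],[0,0,0]],[[0,0,0],[0,0,0]],[[0,0,0],[0,0,0]]]' --hand 1 --grip_force 15

```text
time: 2.75
ee_pos: [0.5177, 0.1271, 0.0391]
eef_rot: [0.218, 0.976, -0.0, -0.001]
ft_force: [1.2, 0.5, 0.2]
width: 0.0546
```

Call:
step_arm --increments '[[[0,0,0],[0,0,0]],[[0,0,0],[0,0,0]]]'

```text
time: 2.95
ee_pos: [0.5177, 0.1271, 0.0393]
eef_rot: [0.218, 0.976, -0.0, -0.001]
ft_force: [-0.1, -0.3, -0.5]
width: 0.0389
```

```bash
python3 go.py .5437 .2073 .038
```

```text
t 2.95 p [0.5177 0.1271 0.0393] F [-0.1 -0.3 -0.5] w 0.0389 jaw deg 64.8
tool shift to goal [0.0107 0.0837 0.0012] tilt fix [-0.001  -0.0014  0.    ] q [-0.56  0.32  0.27  1.91 -0.11  0.93  0.89]
```

Call:
step_arm --increments '[[[0,0,0],[0,0,0]],[[0,0,0],[0,0,0]],[[0,0,0],[0,0,0]],[[0,0,0],[0,0,0]]]'

```text
time: 3.35
ee_pos: [0.5178, 0.127, 0.0393]
eef_rot: [0.218, 0.976, -0.0, -0.001]
ft_force: [-0.2, -1.3, 1.8]
width: 0.0312
```

```bash
python3 - <<'E'
import numpy as np
from bench import r
from scipy.spatial.transform import Rotation as R
s=r.read_state();p=np.array(s['ee_pos']);M=R.from_quat(s['eef_rot'])
print(s['width'],p,s['ft_force'])
C=np.array([.4038,.2059]);d=p[:2]-C;a0=np.arctan2(d[1],d[0]);print(a0,np.hypot(*d))
rad=np.linspace(np.hypot(*d),.14,22)
for i,a in enumerate(np.linspace(a0,.0105,22)):
    g=np.r_[C+rad[i]*np.array([np.cos(a),np.sin(a)]),p[2]]
    print(round(a,3),g.round(4),M.inv().apply(g-p).round(4))
E
```

```text
0.031167653206857066 [0.51775141 0.1269706  0.03929532] [-0.23367883 -1.25818103  1.76693745]
-0.6057816868898371 0.1386173691728424
-0.606 [0.5178 0.127  0.0393] [-0. -0.  0.]
-0.576 [0.5201 0.1303 0.0393] [-0.0007  0.004  -0.    ]
-0.547 [0.5223 0.1337 0.0393] [-0.0012  0.008  -0.    ]
-0.518 [0.5244 0.1372 0.0393] [-0.0017  0.0121 -0.    ]
-0.488 [0.5264 0.1407 0.0393] [-0.002   0.0162 -0.    ]
-0.459 [0.5284 0.1443 0.0393] [-0.0022  0.0202 -0.    ]
-0.43 [0.5302 0.148  0.0393] [-0.0023  0.0243 -0.    ]
-0.4 [0.5319 0.1517 0.0393] [-0.0023  0.0284 -0.    ]
-0.371 [0.5335 0.1555 0.0393] [-0.0021  0.0325 -0.    ]
-0.342 [0.535  0.1593 0.0393] [-0.0018  0.0365 -0.    ]
-0.312 [0.5363 0.1631 0.0393] [-0.0014  0.0406 -0.    ]
-0.283 [0.5376 0.167  0.0393] [-0.0009  0.0447 -0.0001]
-0.254 [0.5387 0.1709 0.0393] [-0.0003  0.0487 -0.0001]
-0.224 [0.5398 0.1749 0.0393] [ 0.0004  0.0527 -0.0001]
-0.195 [0.5407 0.1789 0.0393] [ 0.0013  0.0567 -0.0001]
-0.166 [0.5415 0.1829 0.0393] [ 0.0023  0.0607 -0.0001]
-0.136 [0.5422 0.1869 0.0393] [ 0.0034  0.0647 -0.0001]
-0.107 [0.5427 0.191  0.0393] [ 0.0046  0.0686 -0.0001]
-0.078 [0.5432 0.1951 0.0393] [ 0.006   0.0724 -0.0001]
-0.048 [0.5435 0.1992 0.0393] [ 0.0074  0.0763 -0.0001]
-0.019 [0.5437 0.2033 0.0393] [ 0.009   0.0801 -0.0001]
0.01 [0.5438 0.2074 0.0393] [ 0.0106  0.0838 -0.0001]
```

The jaws closed to 31.2 mm, so the ball is held. I'll slide it slowly along the arc.

Call:
step_arm --increments '[[[-0.0007,0.004,0],[0,0,0]],[[-0.0012,0.008,0],[0,0,0]],[[-0.0017,0.012,0],[0,0,0]],[[-0.002,0.016,0],[0,0,0]],[[-0.0022,0.02,0],[0,0,0]]]'

```text
time: 3.85
ee_pos: [0.5285, 0.1445, 0.0393]
eef_rot: [0.218, 0.976, -0.0, -0.001]
ft_force: [-0.4, -1.4, 1.8]
width: 0.0311
```

```bash
cat > arc.py <<'E'
import numpy as np
from bench import r
from scipy.spatial.transform import Rotation as R
s=r.read_state();p=np.array(s['ee_pos']);M=R.from_quat(s['eef_rot'])
C=np.array([.4038,.2059]);d=p[:2]-C;a0=np.arctan2(d[1],d[0]);print('w',round(s['width'],4),p.round(4),np.round(s['ft_force'],1),'a',a0.round(3),'r',np.hypot(*d).round(4))
for k in range(1,6):
    a=min(a0+k*.035,.0105); f=k/5
    g=np.r_[C+(np.hypot(*d)*(1-f)+.14*f)*np.array([np.cos(a),np.sin(a)]),.0393]
    print(round(a,3),M.inv().apply(g-p).round(4))
E
python3 arc.py
```

```text
w 0.0311 [0.5285 0.1445 0.0393] [-0.4 -1.4  1.8] a -0.458 r 0.139
-0.423 [-0.0002  0.0049 -0.    ]
-0.388 [-0.0002  0.0097 -0.0001]
-0.353 [-0.0001  0.0146 -0.0001]
-0.318 [ 0.0002  0.0195 -0.0001]
-0.283 [ 0.0007  0.0244 -0.0001]
```

Call:
step_arm --increments '[[[-0.0002,0.005,0],[0,0,0]],[[-0.0002,0.01,0],[0,0,0]],[[0,0.0146,0],[0,0,0]],[[0.0003,0.0195,0],[0,0,0]],[[0.0008,0.0244,0],[0,0,0]]]'

```text
time: 4.35
ee_pos: [0.5383, 0.1672, 0.0393]
eef_rot: [0.218, 0.976, -0.0, -0.001]
ft_force: [-0.9, -1.3, 2.2]
width: 0.0312
```

```bash
python3 arc.py
```

```text
w 0.0312 [0.5383 0.1672 0.0393] [-0.9 -1.3  2.2] a -0.28 r 0.14
-0.245 [ 0.0009  0.0048 -0.    ]
-0.21 [ 0.0019  0.0096 -0.    ]
-0.175 [ 0.0031  0.0144 -0.0001]
-0.14 [ 0.0044  0.0191 -0.0001]
-0.105 [ 0.006   0.0237 -0.0001]
```

Call:
step_arm --increments '[[[0.001,0.0048,0],[0,0,0]],[[0.002,0.0096,0],[0,0,0]],[[0.0033,0.0143,0],[0,0,0]],[[0.0048,0.019,0],[0,0,0]],[[0.0065,0.0236,0],[0,0,0]]]'

```text
time: 4.85
ee_pos: [0.5426, 0.1917, 0.0393]
eef_rot: [0.218, 0.976, -0.0, -0.001]
ft_force: [0.5, -1.3, 1.9]
width: 0.0306
```

```bash
python3 arc.py
```

```text
w 0.0306 [0.5426 0.1917 0.0393] [ 0.5 -1.3  1.9] a -0.102 r 0.1395
-0.067 [ 0.0016  0.0046 -0.    ]
-0.032 [ 0.0034  0.0092 -0.    ]
0.003 [ 0.0053  0.0137 -0.    ]
0.011 [ 0.0056  0.0146 -0.    ]
0.011 [ 0.0056  0.0147 -0.    ]
```

Call:
step_arm --increments '[[[0.0018,0.0046,0],[0,0,0]],[[0.0037,0.0092,0],[0,0,0]],[[0.0058,0.0137,0],[0,0,0]],[[0.006,0.0146,0],[0,0,0]],[[0.006,0.0146,0],[0,0,0]]]'

```text
time: 5.35
ee_pos: [0.5434, 0.208, 0.0393]
eef_rot: [0.218, 0.976, -0.0, -0.001]
ft_force: [0.9, 0.8, 1.1]
width: 0.0309
```

```bash
python3 arc.py; python3 - <<'E'
from h import *
from bench import r
for n in ['wrist','scene']:
    c=r.camera(n); cv2.imwrite(f'pics/{n}2.png',c['pixels']); np.savez(f'pics/{n}2.npz',**{k:np.array(v) for k,v in c.items()})
    print(proj(c,[.5437,.2073,.056]),proj(c,[.5437,.2073,.010]))
E
```

```text
w 0.0309 [0.5434 0.208  0.0393] [0.9 0.8 1.1] a 0.015 r 0.1397
0.011 [-0.0004 -0.0006 -0.    ]
0.011 [-0.0004 -0.0005 -0.    ]
0.011 [-0.0005 -0.0005 -0.    ]
0.011 [-0.0005 -0.0005 -0.    ]
0.011 [-0.0006 -0.0004 -0.    ]
[[276.19074025 275.3901935 ]] [[276.73175766 240.54801689]]
[[247.67083728 195.972982  ]] [[248.82793518 211.0637474 ]]
```

View pics/wrist2.png

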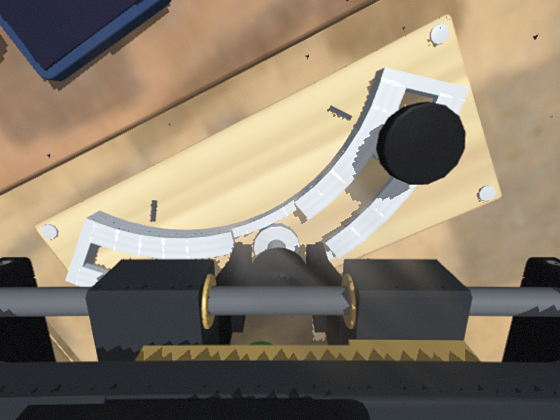

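View pics/scene2.png

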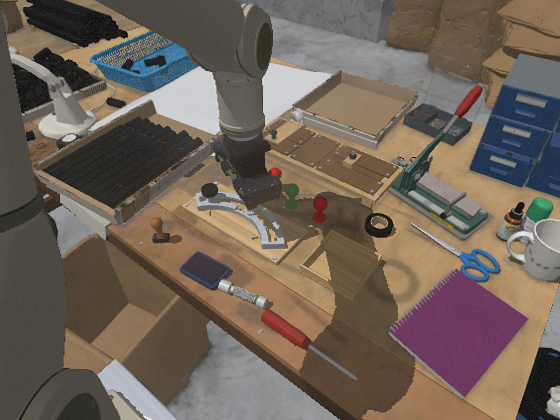

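The wrist view shows the foot at about (276,240), in the middle of the opening: the predicted exit point is (276.7,240.5) and the lip edges are at about x=232 and x=325. Lifting now.

Call:
step_arm --increments '[[[0,0,0],[0,0,0]],[[0,0,-0.006],[0,0,0]],[[0,0,-0.014],[0,0,0]],[[0,0,-0.025],[0,0,0]],[[0,0,-0.04],[0,0,0]]]' --grip_force 25

```text
time: 5.95
ee_pos: [0.5432, 0.2077, 0.0801]
eef_rot: [0.218, 0.976, -0.0, -0.001]
ft_force: [-0.1, 0.3, -0.6]
width: 0.0305
```

Call:
step_arm --increments '[[[0,0,-0.015],[0,0,0]],[[0,0,-0.03],[0,0,0]],[[0,0,-0.03],[0,0,0]]]'

```text
time: 6.25
ee_pos: [0.5447, 0.2083, 0.1132]
eef_rot: [0.218, 0.976, 0.001, 0.001]
ft_force: [-0.3, 0.2, -0.6]
width: 0.0304
```

```bash
python3 go.py .542 -.037 .11;  python3 - <<'E'
from h import *
from bench import r
for n in ['wrist','scene']:
    c=r.camera(n); p=c['pixels']
    if n=='scene': p=cv2.resize(p[130:310,170:400],None,fx=3,fy=3)
    cv2.imwrite(f'pics/{n}3.png',p)
E
```

```text
t 6.25 p [0.5447 0.2083 0.1132] F [-0.3  0.2 -0.6] w 0.0304 jaw deg 64.8
tool shift to goal [-0.1019 -0.2232  0.0027] tilt fix [ 0.0026  0.0011 -0.    ] q [-0.66  0.32  0.26  1.72 -0.09  1.1   0.76]
```

View pics/wrist3.png

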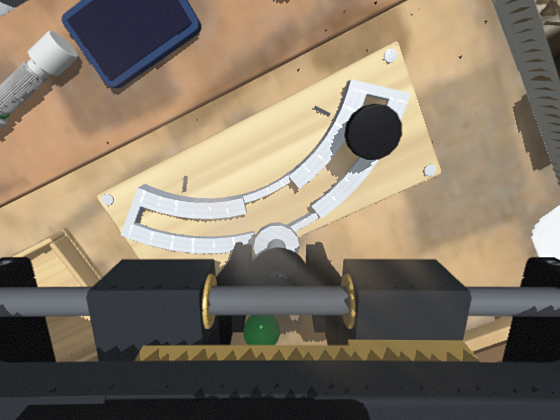

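View pics/scene3.png

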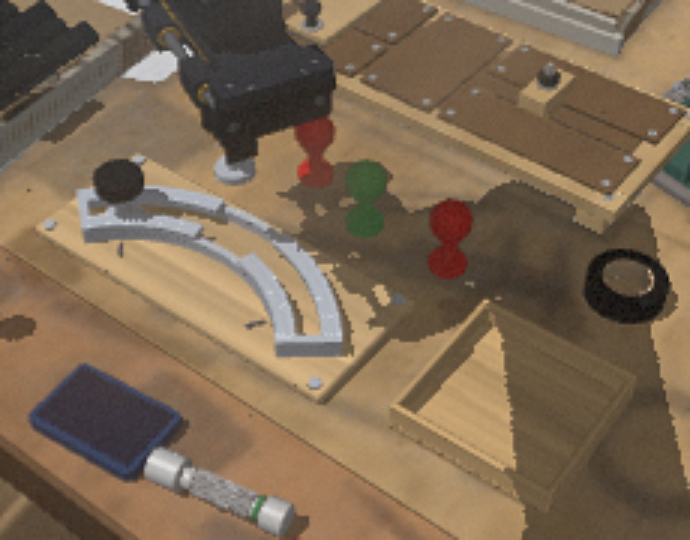

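The knob is out of the track, hanging upright, and the flat knob hasn't moved. Now I'm carrying it to the tray.

Call:
step_arm --increments '[[[-0.008,-0.018,0],[0,0,0]],[[-0.02,-0.043,0],[0,0,0]],[[-0.033,-0.071,0],[0,0,0]],[[-0.046,-0.1,0],[0,0,0]],[[-0.058,-0.128,0],[0,0,0]]]'

```text
time: 6.85
ee_pos: [0.5407, 0.0658, 0.1095]
eef_rot: [0.218, 0.976, -0.0, -0.001]
ft_force: [0.2, -0.1, -0.9]
width: 0.0306
```

```bash
python3 go.py .542 -.037 .11
```

```text
t 6.85 p [0.5407 0.0658 0.1095] F [ 0.2 -0.1 -0.9] w 0.0306 jaw deg 64.8
tool shift to goal [-0.0449 -0.0925 -0.0005] tilt fix [-0.0014 -0.0022  0.    ] q [-0.49  0.25  0.33  1.83 -0.09  1.08  1.  ]
```

Call:
step_arm --increments '[[[-0.013,-0.028,0],[0,0,0]],[[-0.026,-0.053,0],[0,0,0]],[[-0.037,-0.076,0],[0,0,0]],[[-0.045,-0.092,0],[0,0,0]],[[-0.045,-0.092,0],[0,0,0]]]'

```text
time: 7.35
ee_pos: [0.5415, -0.0398, 0.1088]
eef_rot: [0.22, 0.975, -0.001, -0.002]
ft_force: [-0.6, 0.9, -1.6]
width: 0.0305
```

```bash
python3 go.py .542 -.037 .034;  python3 - <<'E'
from h import *
from bench import r
for n in ['wrist','scene']:
    c=r.camera(n); p=c['pixels']
    if n=='scene': p=cv2.resize(p[130:310,170:400],None,fx=3,fy=3)
    cv2.imwrite(f'pics/{n}4.png',p)
E
```

```text
t 7.35 p [ 0.5415 -0.0398  0.1088] F [-0.6  0.9 -1.6] w 0.0305 jaw deg 64.6
tool shift to goal [0.0006 0.003  0.0748] tilt fix [-0.0032 -0.0028  0.    ] q [-0.35  0.26  0.39  1.83 -0.11  1.08  1.21]
```

View pics/wrist4.png

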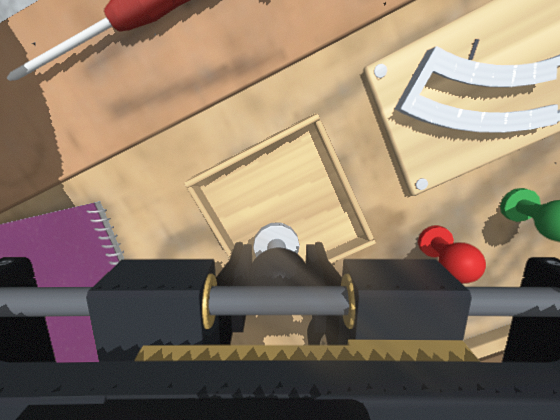

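View pics/scene4.png

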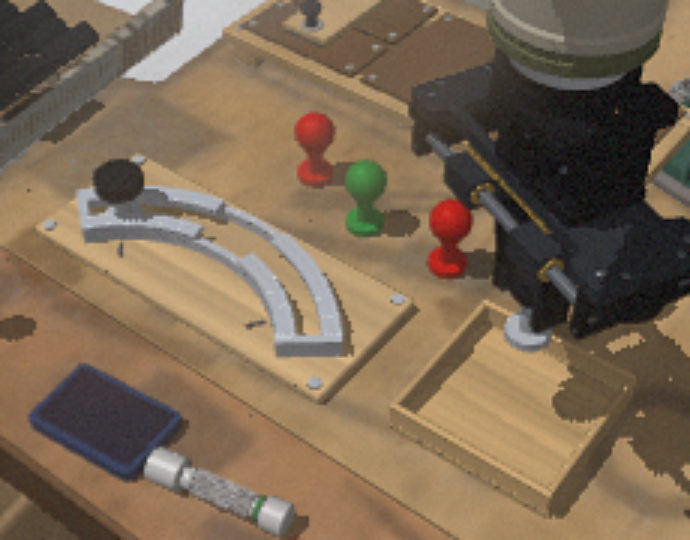

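Call:
step_arm --increments '[[[0,0.003,0.02],[0,0,0]],[[0,0.003,0.04],[0,0,0]],[[0,0.003,0.058],[0,0,0]],[[0,0.003,0.069],[0,0,0]],[[0,0.003,0.07],[0,0,0]]]'

```text
time: 7.95
ee_pos: [0.5418, -0.0327, 0.0374]
eef_rot: [0.218, 0.976, -0.001, -0.003]
ft_force: [0.2, -0.3, -0.8]
width: 0.0305
```

```bash
python3 go.py .542 -.037 .034
```

```text
t 7.95 p [ 0.5418 -0.0327  0.0374] F [ 0.2 -0.3 -0.8] w 0.0305 jaw deg 64.9
tool shift to goal [-0.002  -0.0038  0.0034] tilt fix [-0.003  -0.0058 -0.    ] q [-0.34  0.35  0.37  1.89 -0.16  0.94  1.23]
```

Call:
step_arm --increments '[[[0,0,0.001],[0,0,0]],[[0,0,0.002],[0,0,0]],[[0,0,0.003],[0,0,0]],[[0,0,0.003],[0,0,0]]]'

```text
time: 8.35
ee_pos: [0.542, -0.0327, 0.0347]
eef_rot: [0.218, 0.976, -0.001, -0.003]
ft_force: [-0.8, -0.1, -0.6]
width: 0.0306
```

```bash
python3 go.py .542 -.037 .034;  python3 - <<'E'
from h import *
from bench import r
for n in ['wrist','scene']:
    c=r.camera(n); p=c['pixels']
    if n=='scene': p=cv2.resize(p[200:310,270:400],None,fx=5,fy=5)
    cv2.imwrite(f'pics/{n}5.png',p)
E
```

```text
t 8.35 p [ 0.542  -0.0327  0.0347] F [-0.8 -0.1 -0.6] w 0.0306 jaw deg 64.9
tool shift to goal [-0.0018 -0.0039  0.0007] tilt fix [-0.0026 -0.0052 -0.    ] q [-0.34  0.36  0.37  1.89 -0.16  0.93  1.24]
```

View pics/scene5.png

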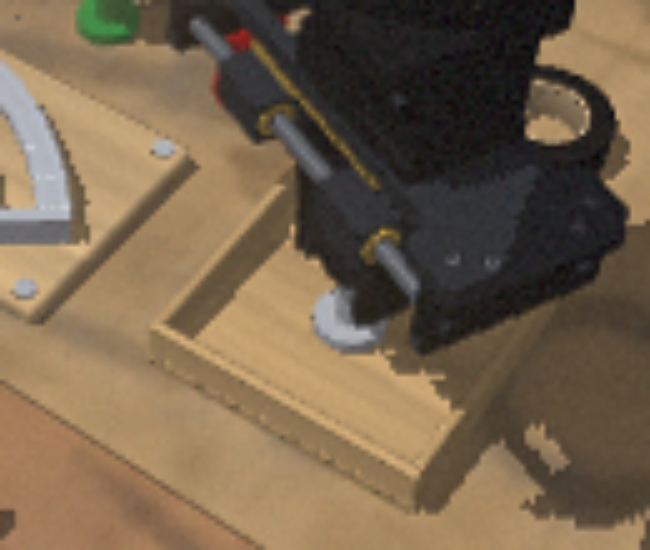

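View pics/wrist5.png

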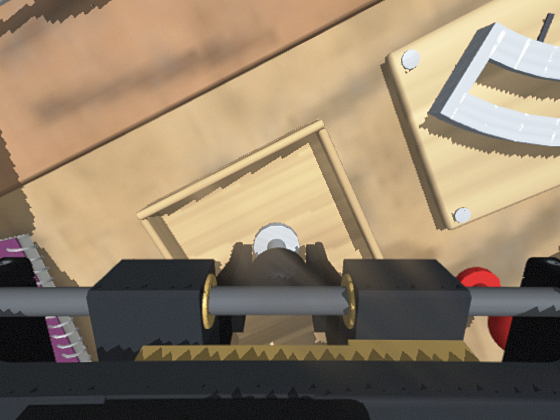

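Call:
step_arm --increments '[[[0,0,0.0005],[0,0,0]],[[0,0,0.001],[0,0,0]],[[0,0,0.001],[0,0,0]]]'

```text
time: 8.75
ee_pos: [0.5424, -0.0329, 0.0342]
eef_rot: [0.218, 0.976, -0.001, -0.002]
ft_force: [-0.7, -0.9, 3.7]
width: 0.0304
```

Contact is felt (3.7 N), so I'm releasing partway and retreating straight up.

Call:
step_arm --increments '[[[0,0,0],[0,0,0]],[[0,0,0],[0,0,0]],[[0,0,0],[0,0,0]],[[0,0,0],[0,0,0]],[[0,0,0],[0,0,0]]]' --hand -0.5

```text
time: 9.25
ee_pos: [0.5424, -0.0329, 0.0341]
eef_rot: [0.218, 0.976, -0.001, -0.003]
ft_force: [0.1, 0.5, -0.9]
width: 0.0614
```

Call:
step_arm --increments '[[[0,0,0],[0,0,0]],[[0,0,0],[0,0,0]],[[0,0,0],[0,0,0]]]'

```text
time: 9.55
ee_pos: [0.5423, -0.0328, 0.0341]
eef_rot: [0.218, 0.976, -0.001, -0.003]
ft_force: [-0.4, 0.2, -0.3]
width: 0.0648
```

```bash
python3 go.py .542 -.037 .16;  python3 - <<'E'
from h import *
from bench import r
c=r.camera('wrist'); cv2.imwrite('pics/wrist6.png',c['pixels'])
E
```

```text
t 9.55 p [ 0.5423 -0.0328  0.0341] F [-0.4  0.2 -0.3] w 0.0648 jaw deg 64.9
tool shift to goal [-0.0009 -0.0042 -0.1259] tilt fix [-0.0024 -0.0048 -0.    ] q [-0.34  0.36  0.37  1.89 -0.16  0.93  1.24]
```

View pics/wrist6.png

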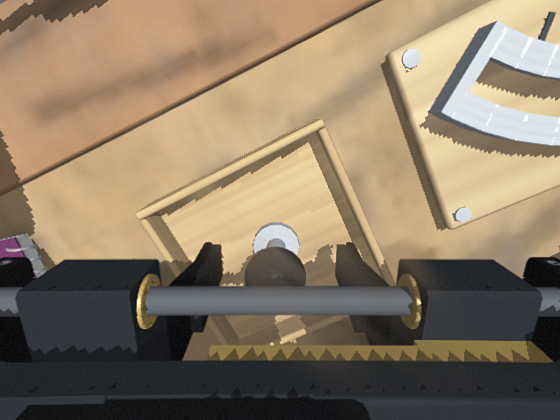

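The fingers are clear on both sides of the ball at (276,272) and the knob is standing. I'll raise the arm straight up.

Call:
step_arm --increments '[[[0,0,-0.015],[0,0,0]],[[0,0,-0.04],[0,0,0]],[[0,0,-0.07],[0,0,0]],[[0,0,-0.1],[0,0,0]],[[0,0,-0.14],[0,0,0]]]'

```text
time: 10.1
ee_pos: [0.5423, -0.033, 0.1756]
eef_rot: [0.218, 0.976, -0.001, -0.003]
ft_force: [0.2, -0.4, 0.0]
width: 0.0653
```

Call:
step_arm --increments '[[[0,0,-0.02],[0,0,0]],[[0,0,-0.03],[0,0,0]],[[0,0,-0.03],[0,0,0]],[[0,0,-0.03],[0,0,0]]]'

```text
time: 10.5
ee_pos: [0.542, -0.033, 0.2047]
eef_rot: [0.218, 0.976, -0.001, -0.004]
ft_force: [-0.5, 0.4, -0.1]
width: 0.0653
```

```bash
python3 go.py .542 -.037 .16;  python3 - <<'E'
from h import *
from bench import r
for n in ['wrist','scene']:
    c=r.camera(n); p=c['pixels']; print(n,proj(c,[[.542,-.037,.051],[.512,.2963,.0495]]))
    np.savez(f'pics/{n}7.npz',**{k:np.array(v) for k,v in c.items()})
    if n=='scene': p=cv2.resize(p[130:310,170:400],None,fx=3,fy=3)
    cv2.imwrite(f'pics/{n}7.png',p)
E
```

```text
t 10.5 p [ 0.542  -0.033   0.2047] F [-0.5  0.4 -0.1] w 0.0653 jaw deg 64.8
tool shift to goal [-0.002  -0.0035  0.0447] tilt fix [-0.0037 -0.0067  0.    ] q [-0.38  0.17  0.4   1.72 -0.07  1.28  1.17]
wrist [[274.90751972 195.41850777]
 [609.12401563   5.31538579]]
scene [[342.1284464  250.19254983]
 [209.0385643  189.34476664]]
```

View pics/scene7.png

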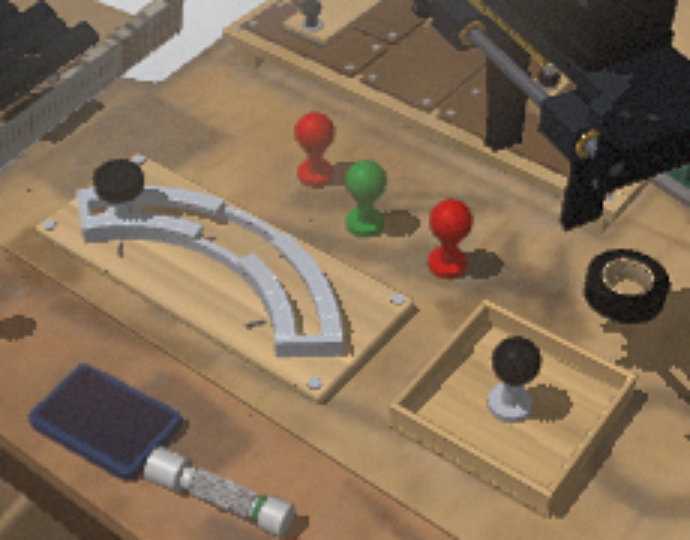

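View pics/wrist7.png

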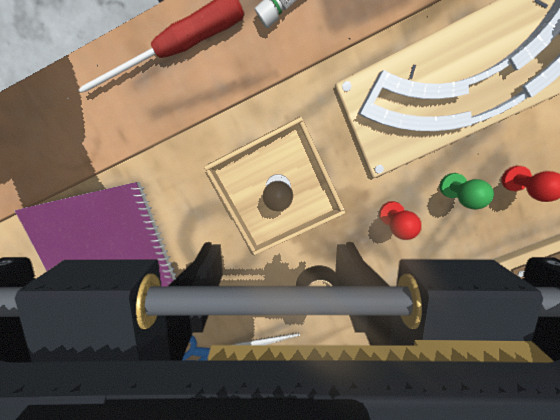

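The knob stands upright near the tray's centre: ball at (276,195) in the wrist view, predicted (275,195). The flat knob is unchanged and the gripper is clear, so I'm handing in.

```bash
python3 -c "
from bench import r
print(r.close_job())"
```

```text
the job is handed in; nothing more can be done
None
```

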